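Change the culture dish under the stereo microscope

ROBOT

A 6-joint arm with a two-finger parallel gripper is mounted at the origin on the work surface. World frame = base frame: x ahead of the robot, y to its left, z up, the work surface at z = 0. Lengths are in mm, angles in rad, forces in N, time in s.
With the tool pointing down it reaches from about 275 to 875 mm from the base axis. Payload 12.5 kg.
Tool frame: the origin (TCP) lies midway between the tips of the shut fingers; the grasp point (between the pads) lies robot.pinch_z behind it (robot.pinch_z is the distance from the TCP to the grasp point, in mm); z points along the fingers, y is the line along which they close (so a half turn about z gives the same grasp; the last joint's range is limited). The gripper opens to 85 mm and grips with 20 to 120 N. Pads are 22 mm wide; open, the fingers measure 114 mm over their backs; the gripper's body (76 mm by 85 mm) begins 54 mm behind the grasp point. The pads swing forward as they close: fully open they stand 13 mm farther back than shut.
Start: joints at [1.131, 0.351, 1.652, -0, 1.139, -0.085], TCP at [191.04, 515.741, 231.29] pointing down, gripper open.
Joint ranges: [-2.75, 2.75], [-0.79, 2.1], [0.01, 2.65], [-1.57, 4.71], [0.07, 3.14], [-2.87, 2.87]. Speed limits (rad/s): [2.22, 2.22, 2.79, 3.14, 3.14, 3.14].

INTERFACE

Orientations are given as a unit quaternion [w, x, y, z].
In Python, from station import robot gives the robot as it stands.
- The arm moves only by the shell command python3 -m creep 'ROWS'. ROWS is text: rows parted by semicolons, each of 7 numbers parted by spaces: the opening, from 0 (shut) to 1 (fully open), then the shift along the tool's x, y, z scaled (see below), then the turn, a rotation vector about the tool's x, y, z scaled (see below). A call has 1 to 5 rows; each row is the pose to reach, as a shift and turn from the pose commanded when the call began, along the tool's axes at that moment; what a row does not reach only later rows make up. The controller multiplies each number of a shift by 0.3 m and each number of a turn by pi/2 rad. A row lasts 1/10 s, in which the tool goes at most 50 mm and 8.59 degrees, less where a joint would pass 70% of its speed; a pose out of reach is approached as far as the arm can. A call with a number of a shift or a turn outside -1 to 1 is refused whole. A call with a gripper value outside its range is refused whole. The fingers move at their own pace and stop on an object; the grip force is fixed at half the most. Time passes only in rows, so rows that repeat a pose let the fingers close. It gives the time, the measured TCP pose, the force, the opening and the grip force at its end, in the units of the state.
- robot.sense(): the state, without advancing time (a new reading comes with each control period).
- robot.camera(name): name is "scene" or "top"; returns a dict with "color" (480x640x3 uint8, blue, green, red), "vertical_fov" (degrees; the focal length in pixels is half the picture's height over the tangent of half this angle, whatever the lens; pixels are square), "cx", "cy" (the principal point, pixels), "cam_to_world" (4x4, takes a point from camera to world coordinates). Camera axes: x right, y down, z forward; pixel columns grow to the right and rows downward; lengths in mm; the calibration is good to about 2 mm. A picture is of the moment at which its call begins. There is no depth.
- robot.hand_in(): hands the job in; it is judged then, once.
The state is a dict: "time": time; "q": joint angles; "qd": joint speeds; "joint_efforts": joint torques, N m; "tool_pos": TCP position; "orientation": TCP orientation; "contact_force": force on the tool from outside, world axes, zero at the start; "ft_torque": the same for the moment, N m; "opening": finger opening in mm; "gripper_force": force on a finger pad.
Only numpy, scipy, OpenCV 4.12 (cv2) and the standard library are available. Lean on these libraries where they do the work, as an engineer would, in place of code of your own. Each camera call takes 0.05 s, during which the arm holds its last target. There are 200 camera calls.

TASK

The amber culture dish in the round seat of the stereo microscope has been examined: lift it out and stand it flat and upright in a free place on the steel tray, beside the dish that is already there. Then take the top dish off the pile of red dishes and set it upright in the emptied seat, with its foot fully down in the round recess. Set both dishes down rather than drop them, do not bump the microscope's column, lamps or head, and leave all the other dishes and things where they are.

Things in the scene. Friction and masses are not known exactly. Their poses are not given: they have to be found in the camera images.
- scope: White stereo microscope, base 200 x 300 x 50 mm (along its x, y, z), fixed. Origin on the table straight below the seat, z up; the base reaches from y = -110 to +190 mm. Its -x side is open and faces roughly the robot. Round the seat, on the base, lies a black stage plate 130 x 130 mm, 12 mm thick, top at z = 62 mm. The black stands of the lamp arms rise at x = +/-80, y = 165 mm.
- optics: All of the microscope above its base, origin and axes as scope: column, focus block, head, lamp arms; not to be bumped. Focus block and knobs: x = +/-58, y = 108 to 184, z = 255 to 345 mm. Housing 118 x 110 mm at z = 330 to 390 mm above the seat; eyepieces from it towards -y, up to z = 435 mm. One lamp arm is parked at x = -40 to -100, y = 150 to 255 mm, up to z = 262 mm.
- objective (a point): Centre of the lower face of the black objective, 52 mm wide, straight above the seat at z = 204 mm (142 mm over the stage plate); from z = 237 mm up the head is 76 mm wide. A gripper pointing straight down cannot reach the seat below it; one leaning back about 40 degrees, its body towards the microscope's -x side, can. Axes of scope.
- column (a point): Foot of the microscope's upright column (32 mm thick, from z = 50 to 435 mm), 150 mm from the seat's axis towards the scope's +y; this point at z = 50 mm.
- lamp (a point): Front end of the silver spot lamp (26 mm thick) aimed at the seat from the scope's +x side, at x = 92, y = 32, z = 168 mm in the scope's frame; from there its arm goes up to z = 212 mm, out to x = 134 mm and back down to the base.
- seat (a point): Centre of the floor of the round seat in the black stage plate: a recess 57 mm wide and 5 mm deep with upright walls and a pale floor. This point is at z = 57 mm; its axes are those of scope.
- done_dish: The examined dish: sealed clear culture dish with amber gel, about 45 g, lid and bottom taped together as one piece. Foot 54 mm wide and 7 mm high, above it the lid, 60 mm wide, up to 20 mm. Origin at the centre of its underside, z up. At the start it stands in the seat, its lid from 2 to 15 mm above the stage plate.
- next_dish: The top dish of the pile of three red ones: same dish as done_dish (foot 54 mm wide and 7 mm high, lid 60 mm wide, 20 mm high overall, about 45 g) with dark red gel. Origin at the centre of its underside, 40 mm above the table at the start.
- red_mid: Second dish of the red pile, same dish, underside 20 mm above the table; stays.
- red_low: Lowest dish of the red pile, same dish, on the table; stays.
- tray: Flat open steel tray, 260 mm along its x, 170 mm along its y, 20 mm high, walls and floor 3 mm; fixed. Origin at the centre of its underside.
- old_dish: Amber dish like done_dish that already stands on the tray, anywhere along its length; stays. The end of the tray farther from it is always free.
- green_0: Lowest of a pile of four green dishes, same size as the others (pile 80 mm high), straight above one another; stay. Origin at the centre of its underside.
- green_1: Second dish of the green pile; stays.
- green_2: Third dish of the green pile; stays.
- green_3: Top dish of the green pile; stays.
- beaker: Glass beaker, 68 mm wide, 90 mm high, with thin loops and sticks standing in it up to 192 mm, leaning out to 30 mm from its middle. Origin at the centre of its underside; stays.
- spray: Blue spray bottle, 68 mm wide, 204 mm high with a white trigger head. Origin at the centre of its underside; stays.
- tipbox: Blue pipette tip box with a pale lid, 64 x 94 x 50 mm, near the robot. Origin at the centre of its underside; stays.
- tuberack: White tube rack with capped tubes, 190 x 62 mm, 102 mm high, to the right of the tray. Origin at the centre of its underside; stays.
Mind the look-alikes: they are no part of the job. What is shaped like the next_dish but purple is not meant.

How it is judged (in metres and radians):
On the way, in this order (a step that is already met when the one before it is completed fails the run):
1. the examined amber dish stands flat on the tray, released (x of done_dish in the frame of tray between -0.102 and 0.102 m and y of done_dish in the frame of tray between -0.057 and 0.057 m and z of done_dish in the frame of tray between 0 and 0.006 m and angle between done_dish's own z axis and vertical below 0.05 rad and linear speed of done_dish below 0.02 m/s and angular speed of done_dish below 0.3 rad/s and contact force between done_dish and the fingers below 0.05 N), for 0.2 s.
2. the top red dish is down in the seat, released (horizontal distance between next_dish and seat below 0.003 m and z of next_dish in the frame of seat between -0.003 and 0.0018 m and angle between next_dish's own z axis and vertical below 0.04 rad and linear speed of next_dish below 0.02 m/s and angular speed of next_dish below 0.3 rad/s and contact force between next_dish and the fingers below 0.05 N), for 0.2 s.
At the end, for the whole second after the job is handed in: Amber dish flat and upright (0.05 rad) on the tray floor, inside its walls; former top red dish in the seat (centre within 3 mm, underside within 1.8 mm of its floor, tilt under 0.04 rad); both released and at rest; all other dishes and things within 10 mm of their starts (all of step 1 and all of step 2 and distance of each of red_low, red_mid, green_0, green_1, green_2, green_3, old_dish, beaker, spray, tipbox, tuberack from where it was at the start of the episode below 0.01 m); the robot touches nothing.
It fails at once if the microscope's column, lamps or head are bumped (over 3 N) (contact force between anything else and optics above 3 N).
It fails at once if the amber dish is dropped (over 0.6 m/s out of the fingers) (linear speed of done_dish above 0.6 m/s and contact force between done_dish and the fingers below 0.05 N).
It fails at once if the red dish is dropped (over 0.6 m/s out of the fingers) (linear speed of next_dish above 0.6 m/s and contact force between next_dish and the fingers below 0.05 N).
It fails at once if another dish or thing is pushed more than 15 mm (distance of any of red_low, red_mid, green_0, green_1, green_2, green_3, old_dish, beaker, spray, tipbox, tuberack from where it was at the start of the episode above 0.015 m).
It also fails if it takes over 64 s, if anything falls off the work surface, if the arm or the gripper's body presses on something with over 40 N, if the wrist force passes 120 N, or if a joint passes its speed limit or range.

## Working session

There is one attempt and no reset: what is moved stays moved. The work goes in short steps, Python scripts to look and compute and a shell command to move; the robot and the scene stay as the last step left them, time stands still between calls to the robot, and variables do not carry over. Pictures are saved under pics/ and viewed, at most 13 in all, crops included, and the job is handed in when it is done.

```bash
mkdir -p pics; ls
python3 - <<'E'
from station import robot
import cv2, numpy as np
print(robot.pinch_z, robot.sense())
for n in("scene","top"):
    c=robot.camera(n); cv2.imwrite(f"pics/{n}0.png",c["color"]); np.savez(f"pics/{n}0.npz",**c)
    print(n,c["vertical_fov"],c["cx"],c["cy"],np.round(c["cam_to_world"],3).tolist())
E
```

```text
pics
18.700000000000003 {'time': 0.0, 'q': array([ 1.13137280e+00,  3.51275428e-01,  1.65243201e+00, -3.40032954e-06,
        1.13910743e+00, -8.45857794e-02]), 'qd': array([-0.00080341, -0.00054584, -0.00047478, -0.00028244, -0.0004971 ,
       -0.00024514]), 'joint_efforts': array([ 6.15372483e-04, -5.06101692e+01, -2.91402000e+01, -2.72766795e-05,
        4.58225157e-03, -1.39010945e-05]), 'tool_pos': array([190.91631564, 515.44122311, 230.73394887]), 'orientation': array([-1.56796598e-04,  1.76488820e-01,  9.84302455e-01, -5.90652832e-04]), 'contact_force': array([-0.34732859,  1.1429084 ,  0.05157154]), 'ft_torque': array([ 0.05717832, -0.01047377,  0.01252812]), 'gripper_force': 0.0, 'opening': 85.45792033084552}
scene 54.73999924294695 323.30339394148666 235.0706979086827 [[0.819, 0.301, -0.488, 1079.79], [0.574, -0.429, 0.698, -782.579], [0.001, -0.852, -0.524, 697.538], [0.0, 0.0, 0.0, 1.0]]
top 43.33971640565791 318.98300229613375 243.41543600130902 [[0.004, -0.982, 0.189, 290.183], [-1.0, -0.002, 0.012, -92.267], [-0.011, -0.189, -0.982, 1486.022], [0.0, 0.0, 0.0, 1.0]]
```

View pics/scene0.png

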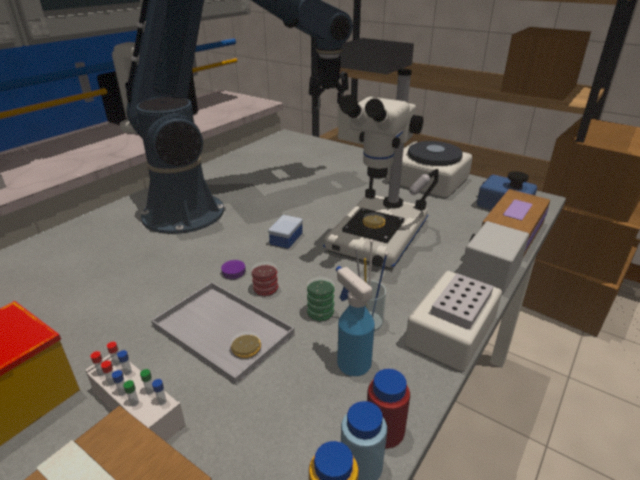

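View pics/top0.png

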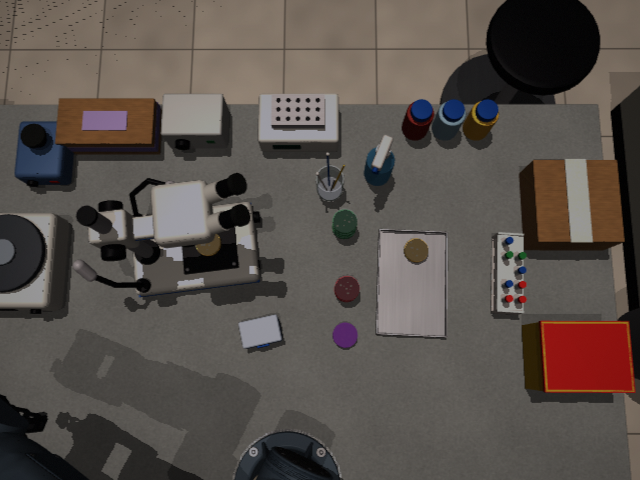

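The scene view shows:
- Amber dishes: one in the seat at (374,221), one already on the tray at (245,346).
- Red pile at (265,275), purple look-alike at (233,269), green pile at (320,295). There is also a dark red bottle at (390,400), and there are red tube caps.

In the top view:
- Seat dish (208,243), old dish (416,251), red pile (346,289), purple (345,335), green (345,224).
- Tray centre (412,284), with its free end near (412,315).

I choose the seat dish for the amber one and the top of the pile at scene (265,270) for the red one. I'll check both in one close crop.

```bash
cat > h.py <<'E'
import numpy as np, cv2
from scipy.spatial.transform import Rotation as R
def cam(f):
    return dict(np.load(f)) if isinstance(f,str) else f
def ray(c,u,v):
    f=240/np.tan(np.radians(float(c["vertical_fov"]))/2); M=c["cam_to_world"]
    d=M[:3,:3]@np.array([(u-c["cx"])/f,(v-c["cy"])/f,1]); return M[:3,3],d/np.linalg.norm(d)
def onplane(c,u,v,z):
    o,d=ray(c,u,v); return o+d*(z-o[2])/d[2]
def proj(c,p):
    f=240/np.tan(np.radians(float(c["vertical_fov"]))/2); M=c["cam_to_world"]
    q=M[:3,:3].T@(np.asarray(p,float)-M[:3,3]); return np.array([c["cx"]+f*q[0]/q[2],c["cy"]+f*q[1]/q[2]])
def meet(c1,p1,c2,p2):
    A=np.zeros((3,3));b=np.zeros(3);L=[ray(c1,*p1),ray(c2,*p2)]
    for o,d in L:
        P=np.eye(3)-np.outer(d,d);A+=P;b+=P@o
    x=np.linalg.solve(A,b); return x,sum(np.linalg.norm(np.cross(x-o,d)) for o,d in L)
def crop(im,u,v,w,h,s): 
    return cv2.resize(im[v-h:v+h,u-w:u+w],None,fx=s,fy=s,interpolation=cv2.INTER_CUBIC)
E
python3 - <<'E'
from h import *
s=cam("pics/scene0.npz");t=cam("pics/top0.npz")
S,T=s["color"],t["color"]
tiles=[crop(S,375,222,33,25,6),crop(T,205,250,33,25,6),crop(S,255,275,33,25,6),crop(T,346,300,33,25,6)]
out=np.vstack([np.hstack(tiles[:2]),np.hstack(tiles[2:])])
out=cv2.convertScaleAbs(out,alpha=1.3)
cv2.imwrite("pics/c1.png",out); print(out.shape)
for n,c,a in(("s",s,[(374,221),(245,346),(265,272),(233,269)]),("t",t,[(208,243),(416,251),(346,289),(345,335)])):
    H=cv2.cvtColor(c["color"],cv2.COLOR_BGR2HSV)
    for u,v in a: print(n,u,v,H[v,u],onplane(c,u,v,0).round())
for u,v in((138,293),(259,276),(377,335),(446,338),(378,230),(447,231)): print(onplane(t,u,v,20).round())
E
```

```text
(600, 792, 3)
s 374 221 [ 20 108 116] [509. 300.   0.]
s 245 346 [ 22  83 114] [ 548. -305.    0.]
s 265 272 [  3  84 100] [411. -86.   0.]
s 233 269 [142 152 121] [ 335. -123.    0.]
t 208 243 [ 19 113  77] [576. 204.   0.]
t 416 251 [ 18 118  82] [ 557. -316.    0.]
t 346 289 [ 3 70 73] [ 462. -142.    0.]
t 345 335 [142 156 100] [ 349. -139.    0.]
[448. 367.  20.]
[490.  72.  20.]
[ 349. -215.   20.]
[ 342. -380.   20.]
[ 606. -221.   20.]
[ 604. -391.   20.]
```

View pics/c1.png

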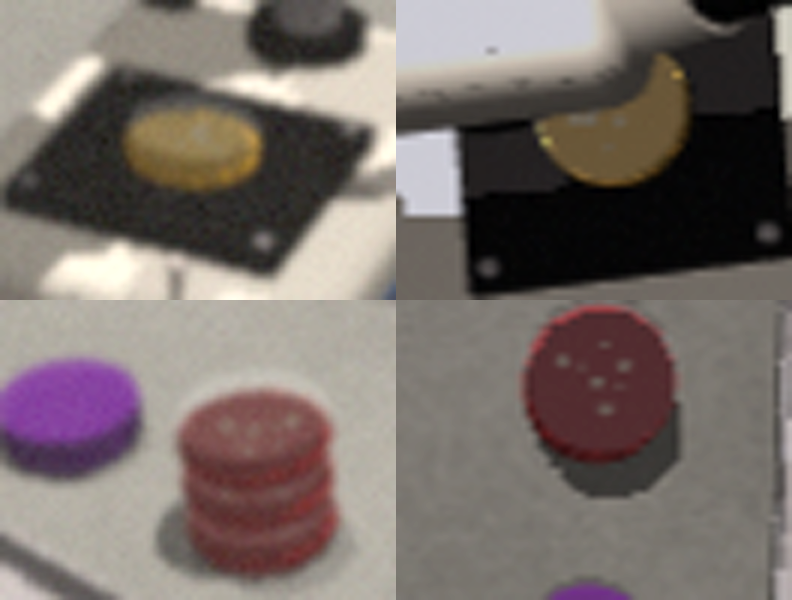

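The crop confirms both choices. The seat dish is amber, at scene (374,221), with its far side hidden by the head in the top view. The pile has three red dishes, with its top face at scene (264.6,271.5) and top (347,288). The purple dish is separate.

```bash
cat >> h.py <<'E'
def contour(c,u,v,r,lo,hi,k=4,wrap=False):
    im=c["color"][v-r:v+r,u-r:u+r]; im=cv2.resize(im,None,fx=k,fy=k,interpolation=cv2.INTER_CUBIC)
    H=cv2.cvtColor(im,cv2.COLOR_BGR2HSV)
    if wrap: H[...,0]=(H[...,0].astype(int)+90)%180
    m=cv2.inRange(H,np.array(lo),np.array(hi)); m=cv2.morphologyEx(m,cv2.MORPH_OPEN,np.ones((5,5)))
    m=cv2.morphologyEx(m,cv2.MORPH_CLOSE,np.ones((9,9)))
    cs=max(cv2.findContours(m,cv2.RETR_EXTERNAL,cv2.CHAIN_APPROX_NONE)[0],key=cv2.contourArea)[:,0].astype(float)
    return (cs+.5)/k-.5+[u-r,v-r]
def circ(p):
    A=np.c_[2*p,np.ones(len(p))]; a=np.linalg.lstsq(A,(p**2).sum(1),rcond=None)[0]
    return a[:2],np.sqrt(a[2]+a[0]**2+a[1]**2)
def axis(s,us,t,ut,z):   # xy of a vertical axis whose silhouette midlines are us, ut
    from scipy.optimize import fsolve
    return fsolve(lambda q:[proj(s,[*q,z])[0]-us,proj(t,[*q,z])[0]-ut],[500,0])
E
python3 - <<'E'
from h import *
s=cam("pics/scene0.npz");t=cam("pics/top0.npz")
ext=lambda p:(p.min(0).round(1),p.max(0).round(1))
RED=((78,60,40),(102,255,255)); AMB=((12,60,40),(30,255,255))
for nm,a,b,col,w,z in(("red",(265,278),(346,289),RED,True,50),("old",(245,346),(416,251),AMB,False,14),("seat",(374,221),(208,243),AMB,False,70)):
    ps=contour(s,*a,25,*col,wrap=w); pt=contour(t,*b,25,*col,wrap=w)
    print(nm,"scene",*ext(ps),"top",*ext(pt))
    us=(ps[:,0].min()+ps[:,0].max())/2; ut=(pt[:,0].min()+pt[:,0].max())/2
    if nm=="seat":
        q=pt[pt[:,1]>244.5]; c,r=circ(q); print("circ",c,r); ut=c[0]
    else: c,r=circ(pt); print("circ",c,r)
    xy=axis(s,us,t,ut,z); print(" axis",xy, "top-circle on z",onplane(t,*c,z).round(1))
    for zz in(z-10,z,z+10): print("   proj s,t",zz,proj(s,[*xy,zz]).round(1),proj(t,[*xy,zz]).round(1))
# stage plate corners (top view)
g=cv2.cvtColor(t["color"],cv2.COLOR_BGR2GRAY)
print("plate",[onplane(t,u,v,62).round(1) for u,v in((172+(470-396)/6,225+295/6),(172+(790-396)/6,225+258/6))])
print("plate scene",[onplane(s,342+a/6,197+b/6,62).round(1) for a,b in((8,195),(270,272),(375,125),(120,65))])
E
```

```text
red scene [251.4 264.9] [277.9 295.6] top [333.4 275.4] [359.4 301.9]
circ [346.33605964 288.49301979] 13.110383564962811
 axis [ 462.32169058 -140.78482045] top-circle on z [ 457.  -140.7   50. ]
   proj s,t 40 [264.9 276.9] [346.2 286.7]
   proj s,t 50 [264.6 273.5] [346.4 286.3]
   proj s,t 60 [264.3 270. ] [346.5 285.8]
old scene [230.6 334.6] [260.9 357.9] top [403.4 237.6] [427.6 262.4]
circ [415.6969521  249.94348054] 12.266227307761051
 axis [ 559.45768412 -313.23765369] top-circle on z [ 557.4 -313.7   14. ]
   proj s,t 4 [246.2 349.2] [414.9 249.8]
   proj s,t 14 [245.8 345.6] [415.5 249.1]
   proj s,t 24 [245.3 342. ] [416.1 248.4]
seat scene [361.4 214.4] [385.9 228.9] top [194.6 233.4] [220.1 255.4]
circ [207.58092504 245.7259919 ] 10.475872656212381
 axis [564.76130952 191.49956241] top-circle on z [556.2 191.2  70. ]
   proj s,t 60 [373.4 224.1] [208.4 243. ]
   proj s,t 70 [373.6 220.9] [207.6 242.2]
   proj s,t 80 [373.8 217.7] [206.8 241.4]
plate [array([488.6, 245.6,  62. ]), array([503.8, 118.7,  62. ])]
plate scene [array([515. , 117.4,  62. ]), array([640.8, 127.8,  62. ]), array([620. , 268.3,  62. ]), array([492.9, 250.8,  62. ])]
```

```bash
cat > go.py <<'E'
import sys; from h import *
from station import robot
def tool(yaw,tilt):   # yaw of the lean direction (deg), tilt from vertical
    a,b=np.radians([yaw,tilt]); z=np.array([np.sin(b)*np.cos(a),np.sin(b)*np.sin(a),-np.cos(b)]); y=np.array([-np.sin(a),np.cos(a),0])
    return R.from_matrix(np.c_[np.cross(y,z),y,z])
def rel(p,yaw,tilt):
    s=robot.sense(); q=s["orientation"]; R0=R.from_quat(np.r_[q[1:],q[0]])
    d=R0.inv().apply(np.array(p)-s["tool_pos"]); w=(R0.inv()*tool(yaw,tilt)).as_rotvec()
    print("t",round(s["time"],2),"pos",s["tool_pos"].round(1),"open",round(s["opening"],1),"F",s["contact_force"].round(1),"| shift",(d/300).round(4),"turn",(w/(np.pi/2)).round(4),"|mm",round(np.linalg.norm(d)),"deg",round(np.degrees(np.linalg.norm(w)),1))
if __name__=="__main__":
    a=list(map(float,sys.argv[1:])); 
    for i in range(0,len(a),5): rel(a[i:i+3],a[i+3],a[i+4])
E
python3 go.py 360 190 300 8 40
```

```text
t 0.1 pos [190.9 515.5 230.8] open 85.3 F [-0.8  0.5  0.5] | shift [-0.9054 -0.8218 -0.2299] turn [-0.1105 -0.4354 -0.3016] |mm 373 deg 48.7
```

```bash
python3 -m creep '1 -0.23 -0.1 -0.23 0 0 0; 1 -0.45 -0.4 -0.23 0 0 0; 1 -0.6 -0.6 -0.23 0 0 0; 1 -0.905 -0.82 -0.23 -0.11 -0.435 -0.3; 1 -0.905 -0.82 -0.23 -0.11 -0.435 -0.3' && python3 go.py 360 190 300 8 40
```

```text
time: 0.6
tool_pos: [300.6, 308.5, 291.0]
orientation: [0.126, 0.091, 0.988, 0.009]
contact_force: [1.2, 0.5, 0.8]
opening: 85.0
gripper_force: 0.0
t 0.6 pos [300.6 308.5 291. ] open 85.0 F [1.2 0.5 0.8] | shift [-0.2679 -0.3521  0.0231] turn [-0.0709 -0.2782 -0.1935] |mm 133 deg 31.2
```

```bash
python3 -m creep '1 -0.26 -0.35 0.02 -0.07 -0.27 -0.19; 1 -0.26 -0.35 0.02 -0.07 -0.27 -0.19; 1 -0.26 -0.35 0.02 -0.07 -0.27 -0.19; 1 -0.26 -0.35 0.02 -0.07 -0.27 -0.19; 1 -0.26 -0.35 0.02 -0.07 -0.27 -0.19' && python3 go.py 447 175 221 8 40 479 179.3 182.5 8 40
```

```text
time: 1.1
tool_pos: [355.3, 191.4, 298.9]
orientation: [0.333, -0.061, 0.941, 0.024]
contact_force: [0.2, -0.5, 0.1]
opening: 85.5
gripper_force: 0.0
t 1.1 pos [355.3 191.4 298.9] open 85.5 F [ 0.2 -0.5  0.1] | shift [-0.0668 -0.0951  0.3875] turn [-0.0014 -0.0111 -0.0063] |mm 121 deg 1.2
t 1.1 pos [355.3 191.4 298.9] open 85.5 F [ 0.2 -0.5  0.1] | shift [-0.0697 -0.0954  0.555 ] turn [-0.0014 -0.0111 -0.0063] |mm 170 deg 1.2
```

Reach is fine, so I move to the pre-grasp point 150 mm back on the approach axis, then look.

```bash
python3 -m creep '0.85 -0.07 -0.095 0.15 0 -0.011 -0.006; 0.85 -0.07 -0.095 0.3 0 -0.011 -0.006; 0.85 -0.07 -0.095 0.45 0 -0.011 -0.006; 0.85 -0.07 -0.095 0.555 0 -0.011 -0.006; 0.85 -0.07 -0.095 0.555 0 -0.011 -0.006' && python3 go.py 532.5 186.8 118 8 40
python3 - <<'E'
from h import *; from station import robot
for n in("scene","top"):
    c=robot.camera(n); np.savez(f"pics/{n}1.npz",**c)
s=cam("pics/scene1.npz");t=cam("pics/top1.npz")
p=robot.sense()["tool_pos"]; print(p,proj(s,p),proj(t,p))
out=np.hstack([crop(s["color"],365,200,50,60,4),crop(t["color"],235,265,50,60,4)])
cv2.imwrite("pics/c2.png",out)
E
```

```text
time: 1.6
tool_pos: [481.4, 181.2, 182.1]
orientation: [0.341, -0.064, 0.938, 0.023]
contact_force: [0.5, -0.2, 0.3]
opening: 72.3
gripper_force: 0.0
t 1.6 pos [481.4 181.2 182.1] open 72.3 F [ 0.5 -0.2  0.3] | shift [ 0.0057 -0.0045  0.2736] turn [-0.0016 -0.001  -0.0009] |mm 82 deg 0.2
[480.85492921 180.97421388 181.28706706] [346.59850352 177.27203468] [201.08545044 270.19465092]
```

View pics/c2.png

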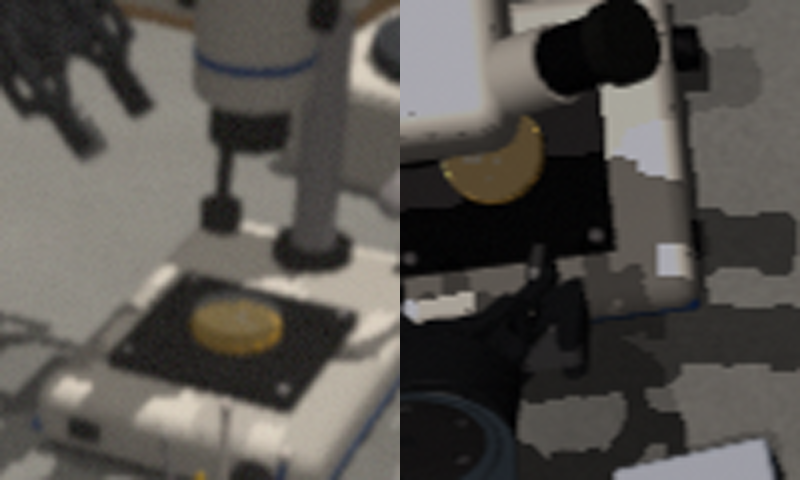

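Fingers are in free air at scene (337,179) and (352,166), short of the objective. The dish is unobstructed in the scene view at (374,221).

```bash
python3 -m creep '0.85 0.005 -0.004 0.11 0 0 0; 0.85 0.005 -0.004 0.22 0 0 0; 0.85 0.005 -0.004 0.32 0 0 0; 0.85 0.005 -0.004 0.32 0 0 0' && python3 go.py 574.5 192.7 67.6 8 40
python3 - <<'E'
from h import *; from go import tool; from station import robot
z=tool(8,40).as_matrix()[:,2];y=tool(8,40).as_matrix()[:,1]
s=cam("pics/scene1.npz");t=cam("pics/top1.npz");p=np.array([480.85,180.97,181.29])
for d in(0,6,10): print(d,*[proj(c,p-d*z+k*y).round(1) for c in(s,t) for k in(-38,0,38)])
E
```

```text
time: 2.1
tool_pos: [548.9, 193.2, 128.5]
orientation: [0.325, -0.064, 0.943, 0.019]
contact_force: [0.6, 0.9, 0.3]
opening: 72.6
gripper_force: 0.0
t 2.1 pos [548.9 193.2 128.5] open 72.6 F [0.6 0.9 0.3] | shift [ 0.0586 -0.0117  0.2119] turn [-0.0056 -0.0222 -0.0007] |mm 66 deg 2.1
0 [340.5 182.7] [346.6 177.3] [352.4 172.1] [218.4 267.9] [201.1 270.2] [183.8 272.5]
6 [339.2 180.8] [345.3 175.4] [351.2 170.3] [218.2 269.3] [200.8 271.6] [183.5 274. ]
10 [338.3 179.5] [344.5 174.2] [350.3 169.1] [218.  270.2] [200.7 272.6] [183.3 275. ]
```

```bash
python3 -m creep '0.85 0.02 -0.016 0.04 0 -0.02 0; 0.85 0.02 -0.016 0.04 0 -0.02 0' && python3 go.py 574.5 192.7 67.6 8 40 && python3 -c "
from station import robot;s=robot.sense();print(s['q'].round(3),s['qd'].round(3))"
```

```text
time: 2.3
tool_pos: [555.6, 191.9, 131.4]
orientation: [0.329, -0.064, 0.942, 0.018]
contact_force: [0.1, 0.0, 1.0]
opening: 72.7
gripper_force: 0.0
t 2.3 pos [555.6 191.9 131.4] open 72.7 F [0.1 0.  1. ] | shift [ 0.0833 -0.0039  0.2055] turn [-0.0072 -0.0167 -0.0002] |mm 67 deg 1.6
[ 0.305  0.395  2.082 -1.566  0.114  0.125] [ 0.002 -0.011  0.021 -0.022 -0.008  0.025]
```

Not a collision: j4 sits at its limit of −1.57 near the wrist singularity (j5 ≈ 0.1). I'll back off and lean with a larger yaw (28°), so j4 goes to the positive side. The dish is round, so yaw doesn't matter.

```bash
python3 -m creep '0.85 0 0 -0.13 0 0 0; 0.85 0 0 -0.26 0 0 0; 0.85 0 0 -0.3 0 0 0; 0.85 0 0 -0.3 0 0 0' && python3 go.py 488 151.6 182.5 28 40 && python3 -c "
from station import robot;s=robot.sense();print(s['q'].round(3),s['qd'].round(3))"
```

```text
time: 2.7
tool_pos: [498.3, 185.1, 202.2]
orientation: [0.328, -0.064, 0.942, 0.018]
contact_force: [-0.2, -0.7, -0.2]
opening: 72.6
gripper_force: 0.0
t 2.7 pos [498.3 185.1 202.2] open 72.6 F [-0.2 -0.7 -0.2] | shift [ 0.0797 -0.1056  0.0218] turn [-0.1466 -0.0184 -0.1724] |mm 40 deg 20.4
[ 0.332  0.164  2.162 -0.694  0.202 -0.735] [ 0.077 -0.61   0.191  2.015  0.277 -1.98 ]
```

```bash
python3 -m creep '0.85 0.08 -0.1 0.02 -0.147 -0.018 -0.172; 0.85 0.08 -0.1 0.02 -0.147 -0.018 -0.172; 0.85 0.08 -0.1 0.02 -0.147 -0.018 -0.172; 0.85 0.08 -0.1 0.02 -0.147 -0.018 -0.172' && python3 go.py 488 151.6 182.5 28 40 573.1 196.9 67.6 28 40 && python3 -c "
from station import robot;s=robot.sense();print(s['q'].round(3),s['qd'].round(3))"
```

```text
time: 3.1
tool_pos: [482.5, 173.2, 182.9]
orientation: [0.297, -0.114, 0.947, 0.044]
contact_force: [0.1, 0.8, 1.1]
opening: 72.6
gripper_force: 0.0
t 3.1 pos [482.5 173.2 182.9] open 72.6 F [0.1 0.8 1.1] | shift [-0.0002 -0.0743  0.0003] turn [-0.0871 -0.0552 -0.1294] |mm 22 deg 14.9
t 3.1 pos [482.5 173.2 182.9] open 72.6 F [0.1 0.8 1.1] | shift [-0.0361 -0.0021  0.4937] turn [-0.0871 -0.0552 -0.1294] |mm 149 deg 14.9
[ 0.249  0.163  2.197  0.057  0.173 -1.615] [-0.225 -0.003  0.07   1.822  0.005 -2.183]
```

```bash
python3 -m creep '0.85 0 -0.07 0 -0.087 -0.055 -0.13; 0.85 0 -0.07 0 -0.087 -0.055 -0.13; 0.85 0 -0.07 0 -0.087 -0.055 -0.13; 0.85 0 -0.07 0 -0.087 -0.055 -0.13; 0.85 0 -0.07 0 -0.087 -0.055 -0.13' && python3 go.py 488 151.6 182.5 28 40 573.1 196.9 67.6 28 40 && python3 -c "
from station import robot;s=robot.sense();print(s['q'].round(3),s['qd'].round(3))"
```

```text
time: 3.6
tool_pos: [485.1, 159.5, 189.7]
orientation: [0.311, -0.207, 0.925, 0.073]
contact_force: [-0.3, 0.0, 0.8]
opening: 72.7
gripper_force: 0.0
t 3.6 pos [485.1 159.5 189.7] open 72.7 F [-0.3  0.   0.8] | shift [ 0.0163 -0.028   0.0174] turn [-0.0151 -0.031  -0.0255] |mm 11 deg 3.9
t 3.6 pos [485.1 159.5 189.7] open 72.7 F [-0.3  0.   0.8] | shift [-0.0077 -0.0155  0.5166] turn [-0.0151 -0.031  -0.0255] |mm 155 deg 3.9
[ 0.125  0.146  2.217  0.906  0.249 -2.714] [-0.258 -0.103 -0.004  1.538  0.287 -2.181]
```

j6 nears its limit this way. I'll use the equivalent grasp half a turn about the tool axis, which centres j6.

```bash
sed -i 's/y=np.array(\[-np.sin(a),np.cos(a),0\])/y=np.array([np.sin(a),-np.cos(a),0])/' go.py
python3 -m creep '0.85 0 0 0 0 0 0.48; 0.85 0 0 0 0 0 0.48; 0.85 0 0 0 0 0 0.48; 0.85 0 0 0 0 0 0.48; 0.85 0 0 0 0 0 0.48'; python3 -m creep '0.85 0 0 0 0 0 0.48; 0.85 0 0 0 0 0 0.48; 0.85 0 0 0 0 0 0.48; 0.85 0 0 0 0 0 0.48; 0.85 0 0 0 0 0 0.48' ; python3 -m creep '0.85 0 0 0 0 0 0.48; 0.85 0 0 0 0 0 0.48; 0.85 0 0 0 0 0 0.48; 0.85 0 0 0 0 0 0.48; 0.85 0 0 0 0 0 0.48' && python3 go.py 488 151.6 182.5 28 40 573.1 196.9 67.6 28 40 && python3 -c "
from station import robot;s=robot.sense();print(s['q'].round(3),s['qd'].round(3))"
```

```text
time: 4.1
tool_pos: [485.2, 159.5, 189.8]
orientation: [0.262, 0.15, 0.936, 0.182]
contact_force: [0.2, 0.5, 1.0]
opening: 72.6
gripper_force: 0.0
time: 4.6
tool_pos: [485.1, 159.6, 189.8]
orientation: [0.177, 0.482, 0.816, 0.265]
contact_force: [0.2, -0.7, 0.3]
opening: 72.4
gripper_force: 0.0
time: 5.1
tool_pos: [485.1, 159.6, 189.8]
orientation: [0.067, 0.748, 0.583, 0.312]
contact_force: [0.3, 0.2, 0.7]
opening: 72.9
gripper_force: 0.0
t 5.1 pos [485.1 159.6 189.8] open 72.9 F [0.3 0.2 0.7] | shift [-0.0325  0.0049  0.0176] turn [0.0009 0.0361 0.537 ] |mm 11 deg 48.4
t 5.1 pos [485.1 159.6 189.8] open 72.9 F [0.3 0.2 0.7] | shift [-0.007   0.0154  0.5168] turn [0.0009 0.0361 0.537 ] |mm 155 deg 48.4
[ 0.126  0.146  2.216  0.9    0.248 -0.449] [ 1.00e-03 -0.00e+00 -1.00e-03  0.00e+00 -0.00e+00  1.49e+00]
```

```bash
python3 -m creep '0.85 -0.03 0.005 0.017 0 0.036 0.537; 0.85 -0.03 0.005 0.017 0 0.036 0.537; 0.85 -0.03 0.005 0.017 0 0.036 0.537; 0.85 -0.03 0.005 0.017 0 0.036 0.537; 0.85 -0.03 0.005 0.017 0 0.036 0.537';python3 -m creep '0.85 0 0 0 0 0 0.06' && python3 go.py 488 151.6 182.5 28 40 573.1 196.9 67.6 28 40 && python3 -c "
from station import robot;s=robot.sense();print(s['q'].round(3),s['qd'].round(3))"
```

```text
time: 5.6
tool_pos: [488.2, 152.2, 183.0]
orientation: [-0.066, 0.901, 0.271, 0.333]
contact_force: [-0.4, 0.0, -0.0]
opening: 72.7
gripper_force: 0.0
time: 5.7
tool_pos: [488.0, 152.1, 182.9]
orientation: [-0.081, 0.913, 0.228, 0.329]
contact_force: [0.1, 0.4, 0.1]
opening: 72.4
gripper_force: 0.0
t 5.7 pos [488.  152.1 182.9] open 72.4 F [0.1 0.4 0.1] | shift [-0.0014  0.0014  0.0004] turn [0.001  0.0036 0.0007] |mm 1 deg 0.3
t 5.7 pos [488.  152.1 182.9] open 72.4 F [0.1 0.4 0.1] | shift [1.400e-03 5.000e-04 5.004e-01] turn [0.001  0.0036 0.0007] |mm 150 deg 0.3
[ 0.078  0.166  2.243  1.266  0.269 -0.009] [ 0.004 -0.003 -0.006 -0.051 -0.003  0.941]
```

```bash
python3 -m creep '0.85 0.001 0 0.1 0 0 0; 0.85 0.001 0 0.2 0 0 0; 0.85 0.001 0 0.3 0 0 0; 0.85 0.001 0 0.38 0 0 0; 0.85 0.001 0 0.38 0 0 0' && python3 go.py 573.1 196.9 67.6 28 40
python3 - <<'E'
from h import *; from station import robot
print(robot.sense()['q'].round(3))
for n in("scene","top"):
    c=robot.camera(n); np.savez(f"pics/{n}2.npz",**c)
s=cam("pics/scene2.npz");t=cam("pics/top2.npz")
out=np.hstack([crop(s["color"],372,205,50,60,4),crop(t["color"],215,255,50,60,4)])
cv2.imwrite("pics/c3.png",out)
E
```

```text
time: 6.2
tool_pos: [553.1, 186.4, 93.3]
orientation: [-0.08, 0.912, 0.23, 0.328]
contact_force: [-0.4, -0.5, 0.2]
opening: 72.7
gripper_force: 0.0
t 6.2 pos [553.1 186.4  93.3] open 72.7 F [-0.4 -0.5  0.2] | shift [0.0037 0.0003 0.114 ] turn [0.0008 0.0053 0.0042] |mm 34 deg 0.6
[ 0.149  0.473  2.12   2.053  0.24  -0.767]
```

View pics/c3.png

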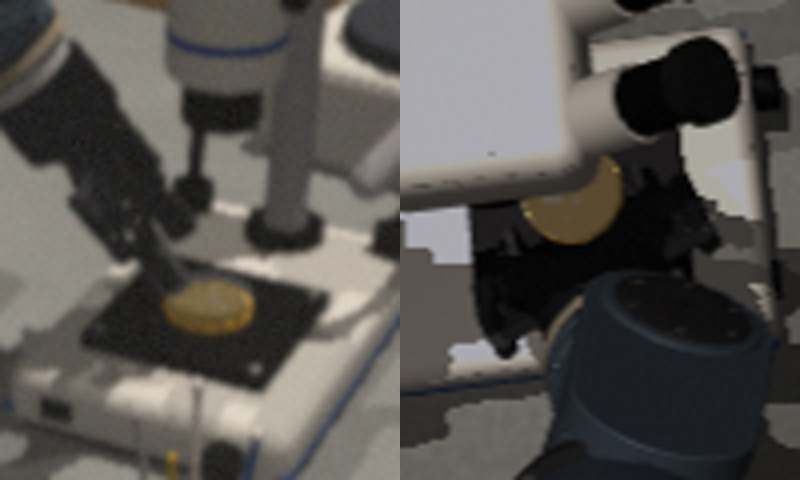

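The view shows the hand clear of the objective, with the fingers just short of the dish at scene crop (160,285). I compare the predicted tip pixels with it.

Run:
```python
from h import *; from go import tool
s=cam("pics/scene2.npz");t=cam("pics/top2.npz");M=tool(28,40).as_matrix();p=np.array([553.1,186.4,93.3])
for c,o in((s,(322,145)),(t,(165,195))):
  for k in(-42,42): print([((proj(c,p-9*M[:,2]+k*M[:,1]+e*M[:,0])-o)*4).round() for e in(-11,11)])
  print("dish",[((proj(c,[562,191,zz])-o)*4).round() for zz in(64,77)])
pt=contour(t,206,243,22,(12,60,40),(30,255,255)); q=pt[(pt[:,1]>240)]; print(circ(q), np.abs(np.linalg.norm(q-circ(q)[0],axis=1)-circ(q)[1]).max())
ps=contour(s,374,221,25,(12,60,40),(30,255,255)); print(ps.min(0),ps.max(0))
for zz in(65,70,75): print(zz,onplane(s,373.65,221.5,zz),onplane(t,*circ(q)[0],zz))
```

```text
[array([171., 242.]), array([197., 225.])]
[array([165., 301.]), array([192., 284.])]
dish [array([202., 310.]), array([203., 294.])]
[array([117., 255.]), array([ 99., 226.])]
[array([245., 189.]), array([229., 159.])]
dish [array([173., 195.]), array([169., 191.])]
(array([208.01467173, 246.83565643]), np.float64(9.772700528556232)) 5.856829219433759
[361.375 214.375] [385.875 229.125]
65 [562.32574668 196.47757124  65.        ] [554.45603817 191.01475335  65.        ]
70 [566.41612745 188.7384595   70.        ] [553.52616849 190.01800118  70.        ]
75 [570.50650822 180.99934777  75.        ] [552.59629881 189.02124901  75.        ]
```

Prediction and image agree within about 1 px for both dish and fingers. Final advance, then close.

```bash
python3 -m creep '0.85 0.0037 0 0.05 0 0.004 0.003; 0.85 0.0037 0 0.09 0 0.004 0.003; 0.85 0.0037 0 0.112 0 0.004 0.003; 0.85 0.0037 0 0.112 0 0.004 0.003' && python3 go.py 573.1 196.9 67.6 28 40
```

```text
time: 6.7
tool_pos: [572.5, 196.1, 69.6]
orientation: [-0.081, 0.912, 0.228, 0.332]
contact_force: [-0.4, 0.2, -0.1]
opening: 72.8
gripper_force: 0.0
t 6.7 pos [572.5 196.1  69.6] open 72.8 F [-0.4  0.2 -0.1] | shift [-0.0021 -0.0014  0.0072] turn [0.0013 0.0007 0.0013] |mm 2 deg 0.2
```

```bash
python3 -m creep '0.7 -0.002 0 0.006 0 0 0; 0.6 -0.002 0 0.006 0 0 0; 0.5 -0.002 0 0.006 0 0 0; 0.5 -0.002 0 0.006 0 0 0; 0.5 -0.002 0 0.006 0 0 0' && python3 go.py 573.1 196.9 67.6 28 40
```

```text
time: 7.2
tool_pos: [572.8, 196.5, 68.4]
orientation: [-0.082, 0.912, 0.228, 0.332]
contact_force: [-9.7, -1.3, 12.8]
opening: 57.5
gripper_force: 60.4
t 7.2 pos [572.8 196.5  68.4] open 57.5 F [-9.7 -1.3 12.8] | shift [-0.0005 -0.0006  0.0031] turn [0.0011 0.0002 0.0014] |mm 1 deg 0.2
```

Run:
```python
from h import *; from station import robot
for n in("scene","top"):
    c=robot.camera(n); np.savez(f"pics/{n}3.npz",**c)
s=cam("pics/scene3.npz");t=cam("pics/top3.npz")
out=np.hstack([crop(s["color"],372,213,33,37,6),crop(t["color"],208,245,33,37,6)])
cv2.imwrite("pics/c4.png",cv2.convertScaleAbs(out,alpha=1.5)); print(out.shape)
ps=contour(s,374,221,25,(12,60,40),(30,255,255)); print(ps.min(0),ps.max(0))
s=robot.sense(); print(s["opening"],s["gripper_force"],s["contact_force"],s["tool_pos"])
```

```text
(444, 792, 3)
[361.625 215.375] [386.125 229.125]
57.512607622934354 60.42887985706329 [-9.99316601 -0.97406845 12.45807623] [572.76638786 196.56427578  68.41540214]
```

View pics/c4.png

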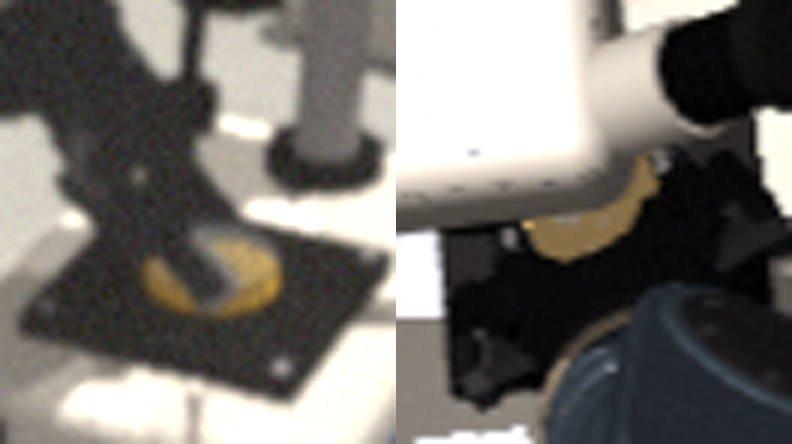

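The finger sits about mid-dish (scene crop (210,300)), and the dish hasn't shifted. Lift straight up 24 mm, gently.

```bash
python3 -m creep '0.5 0.011 0 -0.013 0 0 0; 0.5 0.022 0 -0.026 0 0 0; 0.5 0.034 0 -0.041 0 0 0; 0.5 0.051 0 -0.061 0 0 0; 0.5 0.051 0 -0.061 0 0 0' && python3 go.py 488 151.6 205 28 40
python3 - <<'E'
from h import *; from station import robot
c=robot.camera("scene"); np.savez("pics/scene4.npz",**c)
ps=contour(c,374,217,28,(12,60,40),(30,255,255)); print(ps.min(0),ps.max(0),robot.sense()['q'].round(2))
E
```

```text
time: 7.8
tool_pos: [573.4, 196.4, 92.3]
orientation: [-0.081, 0.912, 0.228, 0.332]
contact_force: [-0.3, -0.5, -0.8]
opening: 57.4
gripper_force: 64.1
t 7.8 pos [573.4 196.4  92.3] open 57.4 F [-0.3 -0.5 -0.8] | shift [-4.900e-03 -4.000e-04 -4.943e-01] turn [0.0016 0.0001 0.0015] |mm 148 deg 0.2
[362.375 208.375] [386.625 221.625] [ 0.16  0.5   2.07  2.03  0.23 -0.73]
```

```bash
python3 -m creep '0.5 0 0 -0.08 0 0 0; 0.5 0 0 -0.2 0 0 0; 0.5 0 0 -0.33 0 0 0; 0.5 0 0 -0.47 0 0 0; 0.5 0 0 -0.49 0 0 0' && python3 go.py 455 -20 220 8 40
```

```text
time: 8.35
tool_pos: [488.7, 152.0, 204.6]
orientation: [-0.081, 0.912, 0.228, 0.331]
contact_force: [-0.5, 0.7, 0.1]
opening: 57.2
gripper_force: 64.3
t 8.35 pos [488.7 152.  204.6] open 57.2 F [-0.5  0.7  0.1] | shift [-0.2506  0.4536 -0.2743] turn [-0.1412  0.001   0.1716] |mm 176 deg 20.0
```

Run:
```python
from h import *
t=cam("pics/top0.npz"); s=cam("pics/scene0.npz")
# tray rim corners seen in both views (top picture / scene picture), top then scene order: near-left, near-right, far-right, far-left
tp=[(377,335),(446,338),(447,231),(378,230)]; sp=[(211,287),(153,325),(236,376),(293,329)]
P=[meet(t,a,s,b) for a,b in zip(tp,sp)]
for p,e in P: print(p.round(1),round(e,1))
C=np.mean([p for p,_ in P],0); print("centre",C)
```

```text
[ 350.3 -214.5    6.6] 3.6
[ 344.5 -379.9    5.9] 6.1
[ 604.5 -389.1   24. ] 3.8
[ 607.9 -220.9   14.4] 1.0
centre [ 476.78680118 -301.08790967   12.7371282 ]
```

```bash
python3 -m creep '0.5 -0.05 0.1 -0.06 -0.03 0 0.035; 0.5 -0.12 0.22 -0.13 -0.07 0 0.085; 0.5 -0.19 0.34 -0.2 -0.105 0 0.13; 0.5 -0.25 0.453 -0.274 -0.14 0 0.17; 0.5 -0.25 0.453 -0.274 -0.14 0 0.17' && python3 go.py 420 -190 200 -12 40 && python3 -c "
from station import robot;print(robot.sense()['q'].round(2))"
```

```text
time: 8.85
tool_pos: [455.5, -22.5, 219.6]
orientation: [-0.023, 0.938, 0.064, 0.341]
contact_force: [-0.7, 0.2, -0.9]
opening: 57.3
gripper_force: 64.4
t 8.85 pos [455.5 -22.5 219.6] open 57.3 F [-0.7  0.2 -0.9] | shift [-0.1902  0.537  -0.0735] turn [-0.1409  0.0002  0.1689] |mm 172 deg 19.8
[-0.32 -0.02  2.33  0.99  0.34  0.25]
```

```bash
python3 -m creep '0.5 -0.04 0.11 -0.015 -0.03 0 0.034; 0.5 -0.09 0.25 -0.035 -0.065 0 0.08; 0.5 -0.14 0.4 -0.055 -0.105 0 0.125; 0.5 -0.19 0.537 -0.073 -0.14 0 0.169; 0.5 -0.19 0.537 -0.073 -0.14 0 0.169' && python3 go.py 411 -305 90 -25 40 && python3 -c "
from station import robot;print(robot.sense()['q'].round(2))"
```

```text
time: 9.35
tool_pos: [421.3, -189.7, 198.8]
orientation: [0.035, 0.935, -0.098, 0.339]
contact_force: [0.0, 0.1, -0.6]
opening: 57.2
gripper_force: 64.4
t 9.35 pos [ 421.3 -189.7  198.8] open 57.2 F [ 0.   0.1 -0.6] | shift [-0.1972  0.3838  0.307 ] turn [-0.0943  0.0015  0.111 ] |mm 159 deg 13.1
[-0.7   0.04  2.33  1.18  0.34  0.02]
```

```bash
python3 -m creep '0.5 -0.04 0.09 0.07 -0.02 0 0.025; 0.5 -0.09 0.18 0.145 -0.045 0 0.053; 0.5 -0.145 0.28 0.225 -0.07 0 0.082; 0.5 -0.197 0.384 0.307 -0.094 0 0.111; 0.5 -0.197 0.384 0.307 -0.094 0 0.111' && python3 go.py 411 -305 30 -25 40 411 -305 15.5 -25 40&& python3 -c "
from station import robot;print(robot.sense()['q'].round(2))"
```

```text
time: 9.85
tool_pos: [412.8, -302.1, 89.8]
orientation: [0.073, 0.918, -0.2, 0.333]
contact_force: [0.4, 0.1, 0.2]
opening: 57.5
gripper_force: 64.4
t 9.85 pos [ 412.8 -302.1   89.8] open 57.5 F [0.4 0.1 0.2] | shift [-0.1291  0.0112  0.1519] turn [-0.0023  0.0011  0.0033] |mm 60 deg 0.4
t 9.85 pos [ 412.8 -302.1   89.8] open 57.5 F [0.4 0.1 0.2] | shift [-0.1601  0.0112  0.189 ] turn [-0.0023  0.0011  0.0033] |mm 74 deg 0.4
[-0.86  0.41  2.29  2.2   0.34 -1.  ]
```

```bash
python3 -m creep '0.5 -0.035 0.003 0.04 0 0 0; 0.5 -0.075 0.006 0.085 0 0 0; 0.5 -0.115 0.009 0.135 0 0 0; 0.5 -0.14 0.011 0.165 0 0 0.003; 0.5 -0.14 0.011 0.165 0 0 0.003' && python3 go.py 411 -305 15 -25 40
python3 - <<'E'
from h import *; from station import robot
for n in("scene","top"):
    c=robot.camera(n); np.savez(f"pics/{n}5.npz",**c)
s=cam("pics/scene5.npz");t=cam("pics/top5.npz"); print(robot.sense()['q'].round(2))
ps=contour(s,205,309,28,(12,60,40),(30,255,255)); print(ps.min(0),ps.max(0))
print([proj(s,[400,-300,z]).round(1) for z in(10,18,28)])
cv2.imwrite("pics/c5.png",np.hstack([crop(s["color"],215,310,50,60,4),crop(t["color"],400,300,50,60,4)]))
E
```

```text
time: 10.35
tool_pos: [410.5, -303.9, 24.2]
orientation: [0.071, 0.918, -0.202, 0.332]
contact_force: [0.6, -0.1, 0.5]
opening: 57.5
gripper_force: 64.3
t 10.35 pos [ 410.5 -303.9   24.2] open 57.5 F [ 0.6 -0.1  0.5] | shift [-0.0173  0.003   0.0255] turn [-0.0036  0.0028  0.0002] |mm 9 deg 0.4
[-0.87  0.59  2.29  2.49  0.48 -1.32]
[183.625 299.375] [211.875 320.375]
[array([197.1, 313.4]), array([196.5, 310.6]), array([195.9, 307.1])]
```

View pics/c5.png

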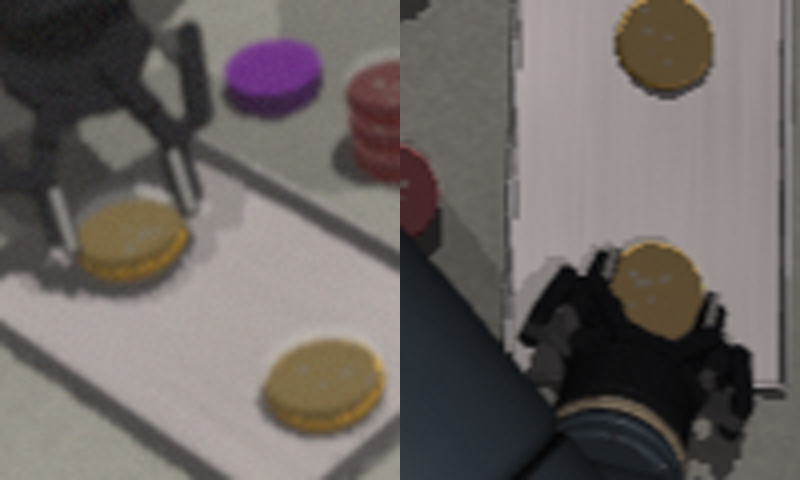

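The dish is level between the pads at scene (197,310), over the free end of the tray. Nothing is near it. Lower to touch.

```bash
python3 -m creep '0.5 -0.006 0 0.008 0 0 0; 0.5 -0.012 0 0.015 0 0 0; 0.5 -0.016 0 0.02 0 0 0; 0.5 -0.018 0 0.0225 0 0 0; 0.5 -0.0195 0 0.0245 0 0 0' && python3 go.py 411 -305 15 -25 40
```

```text
time: 10.95
tool_pos: [410.8, -305.3, 16.3]
orientation: [0.072, 0.918, -0.203, 0.333]
contact_force: [-0.5, -0.0, -0.5]
opening: 57.5
gripper_force: 64.3
t 10.95 pos [ 410.8 -305.3   16.3] open 57.5 F [-0.5 -0.  -0.5] | shift [-0.0027 -0.0012  0.0036] turn [-0.0024  0.0011 -0.0001] |mm 1 deg 0.2
```

```bash
python3 -m creep '0.5 -0.0015 0 0.002 0 0 0; 0.5 -0.003 0 0.004 0 0 0; 0.5 -0.0045 0 0.006 0 0 0; 0.5 -0.0045 0 0.006 0 0 0' && python3 go.py 411 -305 13 -25 40
```

```text
time: 11.35
tool_pos: [411.0, -305.4, 14.5]
orientation: [0.072, 0.918, -0.203, 0.334]
contact_force: [-4.6, 2.3, 7.7]
opening: 57.2
gripper_force: 65.4
t 11.35 pos [ 411.  -305.4   14.5] open 57.2 F [-4.6  2.3  7.7] | shift [-0.0036 -0.0012  0.0036] turn [-0.0024  0.0004 -0.0001] |mm 2 deg 0.2
```

Contact at the expected height (14.5). Open slowly, then back out along the tool axis.

```bash
python3 -m creep '0.68 0 0 0 0 0 0; 0.75 0 0 0 0 0 0; 0.85 0 0 0 0 0 0; 0.85 0 0 0 0 0 0; 0.85 0 0 0 0 0 0' && python3 -m creep '0.85 0 0 -0.04 0 0 0; 0.85 0 0 -0.12 0 0 0; 0.85 0 0 -0.25 0 0 0; 0.85 0 0 -0.39 0 0 0; 0.85 0 0 -0.4 0 0 0'
python3 - <<'E'
from h import *; from station import robot
for n in("scene","top"):
    c=robot.camera(n); np.savez(f"pics/{n}6.npz",**c)
s=cam("pics/scene6.npz");t=cam("pics/top6.npz")
for c,a,o in((s,(198,312),(245,346)),(t,(403,300),(416,251))):
    for u,v in(a,o): p=contour(c,u,v,24,(12,60,40),(30,255,255)); print(p.min(0),p.max(0))
# empty seat
out=np.hstack([crop(s["color"],372,221,33,37,6),crop(t["color"],208,245,33,37,6)])
cv2.imwrite("pics/c6.png",cv2.convertScaleAbs(out,alpha=1.3)); print(robot.sense()["tool_pos"])
E
```

```text
time: 11.85
tool_pos: [410.9, -305.3, 14.0]
orientation: [0.072, 0.918, -0.203, 0.333]
contact_force: [0.6, -0.2, 0.1]
opening: 72.7
gripper_force: 0.0
time: 12.35
tool_pos: [339.6, -272.6, 108.8]
orientation: [0.073, 0.918, -0.202, 0.334]
contact_force: [-0.3, -0.3, -0.0]
opening: 72.7
gripper_force: 0.0
[183.375 303.625] [211.375 323.875]
[230.625 334.625] [260.875 358.125]
[400.125 300.375] [425.125 323.375]
[403.375 237.625] [427.625 262.375]
[ 341.03505224 -273.84935862  107.1095006 ]
```

View pics/c6.png

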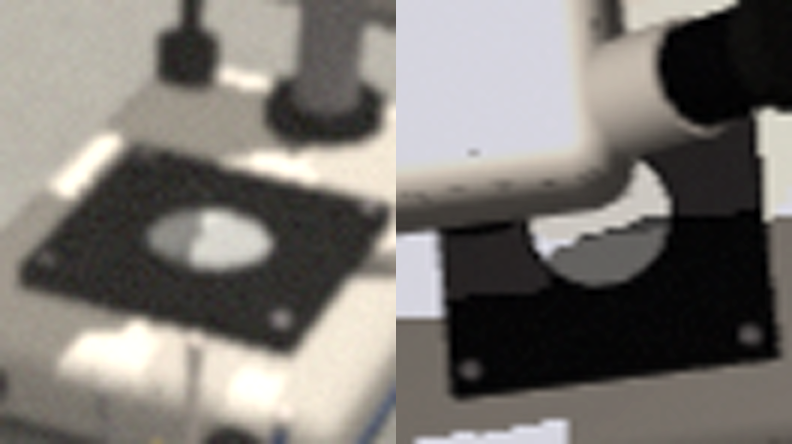

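The tray dish is released and upright at scene (197,314), and the old dish is unmoved. The seat is empty, with its pale floor at scene crop (210,240), about (374,224) in the picture. Next I calibrate camera against robot using the dish just placed, then refine the seat and pile positions.

```bash
python3 - <<'E'
from h import *
s=cam("pics/scene6.npz");t=cam("pics/top6.npz")
RED=((78,60,40),(102,255,255)); AMB=((12,60,40),(30,255,255))
print("placed",axis(s,197.4,t,412.6,13),"expected 399.9 -300.2")
ps=contour(s,265,278,25,*RED,wrap=True);pt=contour(t,346,289,25,*RED,wrap=True)
print("red",ps.min(0),ps.max(0),pt.min(0),pt.max(0))
print(axis(s,(ps[:,0].min()+ps[:,0].max())/2,t,(pt[:,0].min()+pt[:,0].max())/2,50))
# height of the top red face: upper edge of the top-face ellipse against the table-level geometry, two-view meeting of the top face centre
print("top face meet",meet(s,(264.6,271.5),t,(346.5,287.4)))
# seat floor: bright, unsaturated region inside the plate
def bright(c,u,v,r,th,k=4):
    g=cv2.cvtColor(c["color"][v-r:v+r,u-r:u+r],cv2.COLOR_BGR2GRAY); g=cv2.resize(g,None,fx=k,fy=k,interpolation=cv2.INTER_CUBIC)
    m=(g>th).astype(np.uint8); n,l=cv2.connectedComponents(m); m=(l==l[r*k,r*k]).astype(np.uint8)
    p=max(cv2.findContours(m,cv2.RETR_EXTERNAL,cv2.CHAIN_APPROX_NONE)[0],key=len)[:,0].astype(float); return (p+.5)/k-.5+[u-r,v-r]
for th in(70,90,110):
    p=bright(s,374,224,14,th); e=cv2.fitEllipse(p.astype(np.float32)); print("seat scene",th,p.min(0),p.max(0),e, onplane(s,*e[0],59.5).round(1))
for th in(50,60):
    p=bright(t,208,250,14,th); q=p[(p[:,1]>243)]; c,r=circ(q); print("seat top",th,p.min(0),p.max(0),c,r,onplane(t,*c,60).round(1))
E
python3 go.py 400 -220 200 -5 40
```

```text
placed [ 404.36855401 -302.38304018] expected 399.9 -300.2
red [251.625 264.625] [277.875 295.625] [333.375 275.375] [359.375 302.125]
[ 462.71070611 -140.78640696]
top face meet (array([ 460.05282281, -139.94509405,   54.06009029]), np.float64(2.7501913010943504))
seat scene 70 [363.375 218.125] [384.125 228.875] ((374.0115661621094, 223.43968200683594), (10.369524002075195, 20.36776351928711), 94.0887222290039) [563.9 196.3  59.5]
seat scene 90 [364.125 218.375] [383.875 228.375] ((374.297607421875, 223.4182891845703), (9.51786994934082, 19.026464462280273), 94.2085952758789) [564.5 196.8  59.5]
seat scene 110 [370.125 218.625] [383.375 227.875] ((376.05487060546875, 223.59226989746094), (9.288738250732422, 13.463869094848633), 91.60552978515625) [568.9 198.8  59.5]
seat top 50 [196.375 235.625] [220.375 254.875] [207.70717242 245.38263262] 9.872252919104168 [558.9 192.9  60. ]
seat top 60 [196.625 235.625] [220.375 254.625] [207.61909543 246.08815747] 8.918916858503351 [557.2 193.   60. ]
t 12.45 pos [ 341.  -273.8  107.1] open 72.7 F [-0.2  0.   0.2] | shift [ 0.2775 -0.2461 -0.1708] turn [ 0.1415 -0.0005 -0.1702] |mm 122 deg 19.9
```

Corrected by that bias, the red top dish is at about (460,−140) with its face at z ≈ 54 to 60. I go to the pre-grasp point 100 mm back at yaw 0.

```bash
python3 go.py 408 -139.8 129 0 40
```

```text
t 12.45 pos [ 341.  -273.8  107.1] open 72.7 F [-0.2  0.   0.2] | shift [ 0.0572 -0.4994 -0.0461] turn [ 0.1772 -0.0006 -0.2128] |mm 151 deg 24.9
```

```bash
python3 -m creep '0.85 0.057 -0.14 -0.09 0.05 0 -0.06; 0.85 0.057 -0.29 -0.08 0.1 0 -0.12; 0.85 0.057 -0.43 -0.06 0.15 0 -0.18; 0.85 0.057 -0.5 -0.046 0.177 0 -0.213; 0.85 0.057 -0.5 -0.046 0.177 0 -0.213' && python3 go.py 471.9 -139.8 52.5 0 40 && python3 -c "
from station import robot;print(robot.sense()['q'].round(2))"
```

```text
time: 12.95
tool_pos: [409.2, -137.2, 127.0]
orientation: [-0.003, 0.94, 0.002, 0.341]
contact_force: [-0.6, 0.1, 0.4]
opening: 72.9
gripper_force: 0.0
t 12.95 pos [ 409.2 -137.2  127. ] open 72.9 F [-0.6  0.1  0.4] | shift [0.0009 0.0109 0.3244] turn [-0.0042  0.001   0.0016] |mm 97 deg 0.4
[-0.69  0.21  2.44  1.73  0.43 -0.75]
```

```bash
python3 -m creep '0.85 0.001 0.008 0.09 0 0 0; 0.85 0.001 0.008 0.18 0 0 0; 0.85 0.001 0.008 0.22 0 0 0; 0.85 0.001 0.008 0.22 0 0 0' && python3 go.py 471.9 -139.8 52.5 0 40
python3 - <<'E'
from h import *; from station import robot; from go import tool
for n in("scene","top"):
    c=robot.camera(n); np.savez(f"pics/{n}7.npz",**c)
s=cam("pics/scene7.npz");t=cam("pics/top7.npz");M=tool(0,40).as_matrix();p=robot.sense()["tool_pos"]
o1=(222,220);o2=(303,260)
for c,o in((s,o1),(t,o2)):
  print([((proj(c,p-9*M[:,2]+k*M[:,1]+e*M[:,0])-o)*4).round() for k in(-36,36) for e in(-11,11)])
cv2.imwrite("pics/c7.png",np.hstack([crop(s["color"],272,280,50,60,4),crop(t["color"],353,320,50,60,4)]))
E
```

```text
time: 13.35
tool_pos: [450.7, -141.4, 75.6]
orientation: [-0.002, 0.94, -0.001, 0.34]
contact_force: [-0.2, 0.4, -0.1]
opening: 72.6
gripper_force: 0.0
t 13.35 pos [ 450.7 -141.4   75.6] open 72.6 F [-0.2  0.4 -0.1] | shift [ 0.005  -0.0051  0.1045] turn [-0.0018  0.0023 -0.0014] |mm 31 deg 0.3
[array([173., 134.]), array([193., 123.]), array([ 90., 191.]), array([110., 181.])]
[array([115., 144.]), array([115., 113.]), array([238., 145.]), array([239., 113.])]
```

View pics/c7.png

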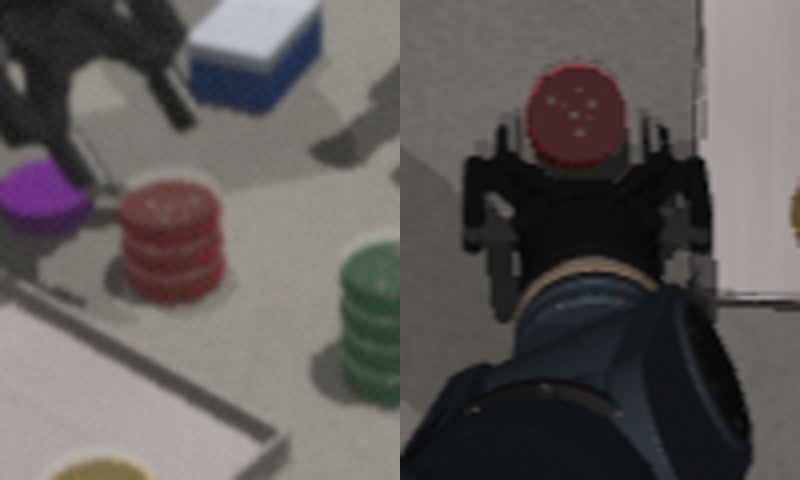

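The dish lies midway between the fingers (top crop x 576, fingers at about 510 and 650). Advance and close gently.

```bash
python3 -m creep '0.85 0.004 -0.003 0.05 0 0 0; 0.85 0.004 -0.003 0.085 0 0 0; 0.85 0.004 -0.003 0.104 0 0 0; 0.85 0.004 -0.003 0.104 0 0 0' && python3 go.py 471.9 -139.8 52.5 0 40
```

```text
time: 13.85
tool_pos: [471.3, -140.5, 54.6]
orientation: [-0.001, 0.94, 0.0, 0.342]
contact_force: [-0.2, 0.3, 0.0]
opening: 72.3
gripper_force: 0.0
t 13.85 pos [ 471.3 -140.5   54.6] open 72.3 F [-0.2  0.3  0. ] | shift [-0.003  -0.0022  0.0066] turn [-0.0011  0.0006 -0.0004] |mm 2 deg 0.1
```

```bash
python3 -m creep '0.8 -0.003 -0.001 0.006 0 0 0; 0.75 -0.003 -0.001 0.006 0 0 0; 0.7 -0.003 -0.001 0.006 0 0 0; 0.6 -0.003 -0.001 0.006 0 0 0; 0.5 -0.003 -0.001 0.006 0 0 0' && python3 -m creep '0.5 0 0 0 0 0 0; 0.5 0 0 0 0 0 0' && python3 go.py 471.9 -139.8 52.5 0 40
python3 - <<'E'
from h import *; from station import robot
s=robot.camera("scene"); RED=((78,60,40),(102,255,255))
p=contour(s,265,278,25,*RED,wrap=True); print(p.min(0),p.max(0))
E
```

```text
time: 14.35
tool_pos: [472.1, -140.0, 53.7]
orientation: [-0.001, 0.939, 0.0, 0.343]
contact_force: [-6.7, 1.0, 14.8]
opening: 57.2
gripper_force: 60.2
time: 14.55
tool_pos: [472.1, -140.0, 53.7]
orientation: [-0.001, 0.939, 0.0, 0.343]
contact_force: [-7.1, 1.1, 15.0]
opening: 57.1
gripper_force: 60.3
t 14.55 pos [ 472.1 -140.    53.7] open 57.1 F [-7.1  1.1 15. ] | shift [-0.0032 -0.0008  0.0026] turn [-0.001 -0.001  0.   ] |mm 1 deg 0.1
[251.875 264.875] [278.375 295.625]
```

```bash
python3 -m creep '0.5 0.011 0 -0.013 0 0 0; 0.5 0.022 0 -0.026 0 0 0; 0.5 0.043 0 -0.051 0 0 0; 0.5 0.064 0 -0.077 0 0 0; 0.5 0.086 0 -0.102 0 0 0' && python3 -m creep '0.5 0.02 0 -0.025 0 0 0; 0.5 0.06 0 -0.07 0 0 0; 0.5 0.1 0 -0.12 0 0 0; 0.5 0.14 0 -0.17 0 0 0; 0.5 0.14 0 -0.17 0 0 0'
python3 - <<'E'
from h import *; from station import robot
s=robot.camera("scene"); RED=((78,60,40),(102,255,255))
p=contour(s,265,283,20,*RED,wrap=True); print("pile",p.min(0),p.max(0))
E
python3 go.py 460 0 190 14 40 488 152 204 28 40
```

```text
time: 15.1
tool_pos: [471.9, -140.1, 93.3]
orientation: [-0.001, 0.94, 0.0, 0.342]
contact_force: [-0.2, 0.3, -0.9]
opening: 56.9
gripper_force: 63.7
time: 15.6
tool_pos: [472.1, -140.7, 161.1]
orientation: [0.0, 0.939, 0.001, 0.343]
contact_force: [0.6, 0.3, -0.9]
opening: 57.5
gripper_force: 63.7
pile [251.875 271.875] [278.125 295.625]
t 15.65 pos [ 471.8 -140.4  159.9] open 57.0 F [-0.4  0.7 -0.3] | shift [ 0.0351 -0.4681 -0.1018] turn [ 0.0998 -0.0009 -0.1183] |mm 144 deg 13.9
t 15.65 pos [ 471.8 -140.4  159.9] open 57.0 F [-0.4  0.7 -0.3] | shift [ 0.1372 -0.9746 -0.0771] turn [ 0.1998 -0.0008 -0.2374] |mm 296 deg 27.9
```

```bash
python3 -m creep '0.5 0.01 -0.1 -0.03 0.02 0 -0.025; 0.5 0.02 -0.22 -0.06 0.05 0 -0.055; 0.5 0.03 -0.35 -0.09 0.075 0 -0.09; 0.5 0.035 -0.468 -0.102 0.1 0 -0.118; 0.5 0.035 -0.468 -0.102 0.1 0 -0.118' && python3 go.py 488 152 204 28 40
```

```text
time: 16.15
tool_pos: [459.0, 3.0, 188.8]
orientation: [-0.044, 0.933, 0.116, 0.339]
contact_force: [0.2, -0.5, -0.6]
opening: 57.2
gripper_force: 63.9
t 16.15 pos [459.    3.  188.8] open 57.2 F [ 0.2 -0.5 -0.6] | shift [ 0.1974 -0.4576  0.1014] turn [ 9.610e-02  1.000e-04 -1.183e-01] |mm 153 deg 13.7
```

```bash
python3 -m creep '0.5 0.04 -0.1 0.02 0.02 0 -0.025; 0.5 0.09 -0.22 0.045 0.045 0 -0.055; 0.5 0.145 -0.34 0.075 0.07 0 -0.09; 0.5 0.197 -0.457 0.1 0.096 0 -0.118; 0.5 0.197 -0.457 0.1 0.096 0 -0.118' && python3 go.py 573.2 196.5 94 28 40 && python3 -c "
from station import robot;print(robot.sense()['q'].round(2))"
```

```text
time: 16.65
tool_pos: [489.8, 151.3, 204.2]
orientation: [-0.082, 0.912, 0.227, 0.332]
contact_force: [-0.5, 0.1, -0.6]
opening: 56.8
gripper_force: 64.0
t 16.65 pos [489.8 151.3 204.2] open 56.8 F [-0.5  0.1 -0.6] | shift [ 0.006  -0.0031  0.4846] turn [ 0.0006  0.     -0.0004] |mm 145 deg 0.1
[0.07 0.12 2.22 1.09 0.3  0.18]
```

```bash
python3 -m creep '0.5 0.006 -0.003 0.1 0 0 0; 0.5 0.006 -0.003 0.22 0 0 0; 0.5 0.006 -0.003 0.34 0 0 0; 0.5 0.006 -0.003 0.45 0 0 0; 0.5 0.006 -0.003 0.484 0 0 0' && python3 -m creep '0.5 0 0 0 0 0 0' && python3 go.py 573.2 196.5 94 28 40
python3 - <<'E'
from h import *; from station import robot
s=robot.camera("scene"); np.savez("pics/scene8.npz",**s)
a=cam("pics/scene4.npz")
q=contour(a,374,217,28,(12,60,40),(30,255,255)); p=contour(s,374,217,28,(78,60,40),(102,255,255),wrap=True)
print("amber",q.min(0),q.max(0)); print("red",p.min(0),p.max(0))
cv2.imwrite("pics/c8.png",cv2.convertScaleAbs(np.hstack([crop(a["color"],374,213,33,37,6),crop(s["color"],374,213,33,37,6)]),alpha=1.4))
E
```

```text
time: 17.15
tool_pos: [573.0, 192.4, 90.9]
orientation: [-0.081, 0.913, 0.224, 0.33]
contact_force: [-0.7, -0.2, 0.4]
opening: 57.0
gripper_force: 64.1
time: 17.25
tool_pos: [572.4, 192.5, 91.4]
orientation: [-0.081, 0.913, 0.224, 0.33]
contact_force: [-0.6, -0.8, 0.2]
opening: 57.2
gripper_force: 64.1
t 17.25 pos [572.4 192.5  91.4] open 57.2 F [-0.6 -0.8  0.2] | shift [ 0.0123 -0.0106 -0.0012] turn [ 0.003   0.0029 -0.0037] |mm 5 deg 0.5
amber [362.375 208.375] [386.625 221.625]
red [360.125 210.625] [384.375 222.875]
```

View pics/c8.png

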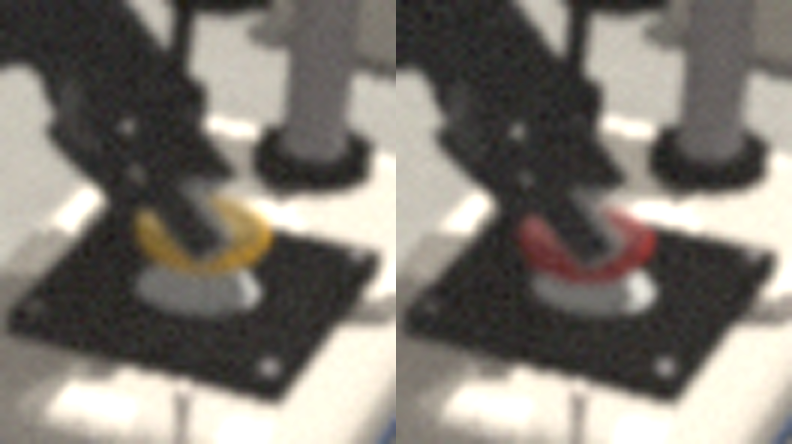

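Amber (left) and red (right) hang alike above the seat. The red dish is about 2 px left because the hand isn't at the reference pose yet. Correct the pose and compare again.

```bash
python3 -m creep '0.5 0.006 -0.005 0 0.001 0.001 -0.001; 0.5 0.0123 -0.0106 -0.001 0.003 0.003 -0.004; 0.5 0.0123 -0.0106 -0.001 0.003 0.003 -0.004; 0.5 0.0123 -0.0106 -0.001 0.003 0.003 -0.004' && python3 go.py 573.4 196.4 94 28 40
python3 - <<'E'
from h import *; from station import robot
s=robot.camera("scene"); np.savez("pics/scene9.npz",**s)
p=contour(s,374,217,28,(78,60,40),(102,255,255),wrap=True)
print("red",p.min(0),p.max(0)); print([proj(s,q)-proj(s,[562,191,80]) for q in([564,192,80],[561,193,80],[562,191,82])])
E
```

```text
time: 17.7
tool_pos: [573.6, 197.4, 97.8]
orientation: [-0.083, 0.911, 0.228, 0.335]
contact_force: [-0.9, 0.3, -0.6]
opening: 56.7
gripper_force: 64.1
t 17.7 pos [573.6 197.4  97.8] open 56.7 F [-0.9  0.3 -0.6] | shift [-0.0099  0.0027  0.0082] turn [-0.0001 -0.0036  0.0016] |mm 4 deg 0.4
red [361.625 208.125] [385.375 219.875]
[array([0.82772433, 0.06006815]), array([ 0.04690634, -0.40091291]), array([ 0.04180509, -0.64401877])]
```

```bash
python3 go.py 576 198.6 94 28 40; python3 -m creep '0.5 0 0 0 0 0 0' && python3 go.py 576 198.6 94 28 40
```

```text
t 17.75 pos [573.6 197.5  97.6] open 57.0 F [-0.9 -0.7 -0.8] | shift [-0.0011  0.0004  0.0149] turn [-0.0001 -0.0034  0.0016] |mm 4 deg 0.3
time: 17.85
tool_pos: [573.6, 197.5, 97.3]
orientation: [-0.083, 0.911, 0.228, 0.334]
contact_force: [0.3, 0.1, -1.2]
opening: 57.2
gripper_force: 64.1
t 17.85 pos [573.6 197.5  97.3] open 57.2 F [ 0.3  0.1 -1.2] | shift [-0.0004  0.0006  0.0143] turn [-0.0002 -0.0032  0.0016] |mm 4 deg 0.3
```

```bash
python3 -m creep '0.5 0 0.0006 0.007 0 -0.003 0.0015; 0.5 0 0.0006 0.0143 0 -0.003 0.0015; 0.5 0 0.0006 0.0143 0 -0.003 0.0015; 0.5 0 0.0006 0.0143 0 -0.003 0.0015; 0.5 0 0.0006 0.0143 0 -0.003 0.0015' && python3 go.py 576 198.6 80 28 40
python3 - <<'E'
from h import *; from station import robot
u=[]
for i in range(2):
    s=robot.camera("scene"); p=contour(s,374,217,28,(78,60,40),(102,255,255),wrap=True); u.append((p[:,0].min()+p[:,0].max())/2); print(p.min(0),p.max(0))
print(u)
E
```

```text
time: 18.35
tool_pos: [576.1, 198.7, 93.8]
orientation: [-0.083, 0.912, 0.227, 0.332]
contact_force: [0.4, 0.1, 0.3]
opening: 57.0
gripper_force: 64.1
t 18.35 pos [576.1 198.7  93.8] open 57.0 F [0.4 0.1 0.3] | shift [-0.0297  0.0001  0.0349] turn [-0.0003  0.0001 -0.    ] |mm 14 deg 0.0
[362.625 209.375] [386.625 221.375]
[362.625 209.375] [386.625 221.625]
[np.float64(374.625), np.float64(374.625)]
```

The red dish now matches the amber reference (mid u 374.6). Descend vertically.

```bash
python3 -m creep '0.5 -0.01 0 0.012 0 0 0; 0.5 -0.02 0 0.024 0 0 0; 0.5 -0.03 0 0.035 0 0 0; 0.5 -0.033 0 0.039 0 0 0; 0.5 -0.033 0 0.039 0 0 0' && python3 go.py 576 198.6 75 28 40  576 198.6 72 28 40
```

```text
time: 18.95
tool_pos: [576.0, 198.6, 78.3]
orientation: [-0.083, 0.912, 0.227, 0.332]
contact_force: [-0.6, 1.0, -1.0]
opening: 56.8
gripper_force: 64.1
t 18.95 pos [576.  198.6  78.3] open 56.8 F [-0.6  1.  -1. ] | shift [-0.0072  0.0001  0.0085] turn [-0.0003  0.0002 -0.0001] |mm 3 deg 0.0
t 18.95 pos [576.  198.6  78.3] open 56.8 F [-0.6  1.  -1. ] | shift [-0.0136  0.0001  0.0162] turn [-0.0003  0.0002 -0.0001] |mm 6 deg 0.0
```

```bash
python3 -m creep '0.5 -0.0036 0 0.0043 0 0 0; 0.5 -0.0072 0 0.0085 0 0 0; 0.5 -0.0072 0 0.0085 0 0 0' ; python3 -m creep '0.5 -0.003 0 0.0035 0 0 0; 0.5 -0.0045 0 0.0053 0 0 0;  0.5 -0.0045 0 0.0053 0 0 0'
```

```text
time: 19.25
tool_pos: [576.1, 198.7, 75.2]
orientation: [-0.083, 0.912, 0.227, 0.332]
contact_force: [0.5, 0.0, 0.5]
opening: 57.0
gripper_force: 64.1
time: 19.55
tool_pos: [575.9, 198.7, 72.9]
orientation: [-0.083, 0.912, 0.227, 0.332]
contact_force: [-1.6, 0.4, -0.2]
opening: 57.0
gripper_force: 64.2
```

```bash
python3 -m creep '0.5 -0.0015 0 0.0018 0 0 0; 0.5 -0.003 0 0.0036 0 0 0;  0.5 -0.003 0 0.0036 0 0 0'; python3 -m creep '0.5 -0.0015 0 0.0018 0 0 0; 0.5 -0.003 0 0.0036 0 0 0;  0.5 -0.003 0 0.0036 0 0 0'
```

```text
time: 19.85
tool_pos: [575.9, 198.7, 71.5]
orientation: [-0.083, 0.912, 0.227, 0.332]
contact_force: [-2.9, 0.9, 0.5]
opening: 57.1
gripper_force: 64.3
time: 20.15
tool_pos: [576.0, 198.8, 70.6]
orientation: [-0.083, 0.912, 0.227, 0.332]
contact_force: [-6.8, -0.2, 6.7]
opening: 57.0
gripper_force: 65.3
```

Contact at 70.6 means the underside is at about 57, which is the seat floor. The −x force shows light contact with the far wall, so I ease back 0.7 mm and then open slowly.

```bash
python3 -m creep '0.5 -0.0018 0 -0.0015 0 0 0; 0.5 -0.0018 0 -0.0015 0 0 0' ; python3 -m creep '0.67 0 0 0 0 0 0; 0.7 0 0 0 0 0 0; 0.75 0 0 0 0 0 0; 0.85 0 0 0 0 0 0; 0.85 0 0 0 0 0 0'
python3 - <<'E'
from h import *; from station import robot
s=robot.camera("scene"); np.savez("pics/scene10.npz",**s)
p=contour(s,374,217,28,(78,60,40),(102,255,255),wrap=True); print(p.min(0),p.max(0), "amber in seat was 361.4 214.4 385.9 228.9")
E
```

```text
time: 20.35
tool_pos: [575.7, 198.5, 70.6]
orientation: [-0.083, 0.912, 0.227, 0.332]
contact_force: [-2.1, 2.3, 5.1]
opening: 57.2
gripper_force: 64.6
time: 20.85
tool_pos: [575.4, 198.2, 70.1]
orientation: [-0.083, 0.912, 0.227, 0.332]
contact_force: [0.3, 0.3, -0.6]
opening: 72.9
gripper_force: 0.0
[362.125 215.375] [385.625 228.625] amber in seat was 361.4 214.4 385.9 228.9
```

Released. The red dish sits where the amber one did (mid u 373.9, v max 228.6). Back out along the tool axis and check.

```bash
python3 -m creep '0.85 0 0 -0.04 0 0 0; 0.85 0 0 -0.12 0 0 0; 0.85 0 0 -0.25 0 0 0; 0.85 0 0 -0.39 0 0 0; 0.85 0 0 -0.5 0 0 0' && python3 -m creep '0.85 0 0 -0.1 0 0 0; 0.85 0 0 -0.2 0 0 0; 0.85 0 0 -0.2 0 0 0'
python3 - <<'E'
from h import *; from station import robot
z={}
for n in("scene","top"):
    c=robot.camera(n); np.savez(f"pics/{n}11.npz",**c); z[n]=c
s,t=z["scene"],z["top"]; RED=((78,60,40),(102,255,255))
p=contour(s,374,221,25,*RED,wrap=True); print(p.min(0),p.max(0))
out=np.vstack([np.hstack([crop(s["color"],374,221,33,25,6),crop(t["color"],208,245,33,25,6)]),np.hstack([crop(s["color"],245,300,99,75,2),crop(t["color"],380,260,99,75,2)])])
cv2.imwrite("pics/c11.png",cv2.convertScaleAbs(out,alpha=1.3)); print(robot.sense()["tool_pos"])
E
```

```text
time: 21.4
tool_pos: [498.7, 158.0, 175.6]
orientation: [-0.085, 0.911, 0.228, 0.333]
contact_force: [0.4, 1.4, 0.3]
opening: 72.4
gripper_force: 0.0
time: 21.7
tool_pos: [465.0, 139.5, 223.1]
orientation: [-0.084, 0.91, 0.228, 0.335]
contact_force: [-0.5, 0.7, -0.4]
opening: 72.3
gripper_force: 0.0
[361.375 215.125] [385.625 228.875]
[465.83529502 140.07091009 221.0492194 ]
```

View pics/c11.png

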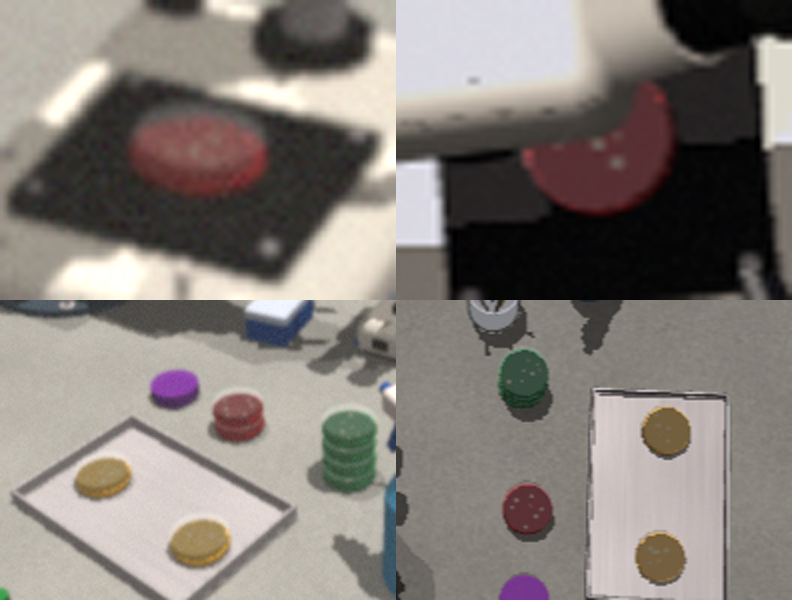

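The red dish fills the seat with the same extents the amber one had: u 361.4–385.6 and v max 228.9, and a dish resting on the rim would read about 1.6 px higher. Both amber dishes lie flat in the tray, two reds remain in the pile, and green and purple haven't moved.

```bash
python3 -m creep '0.85 0 0 0 0 0 0; 0.85 0 0 0 0 0 0; 0.85 0 0 0 0 0 0' && python3 -c "
from station import robot;print(robot.hand_in())"
```

```text
time: 22.1
tool_pos: [465.5, 140.3, 219.7]
orientation: [-0.085, 0.911, 0.228, 0.332]
contact_force: [-0.1, -0.2, 0.5]
opening: 72.2
gripper_force: 0.0
the job is handed in; nothing more can be done
None
```

I handed the job in at 22.1 s: the amber dish stands released on the free end of the tray and the top red dish sits down in the microscope seat. The final pictures show both in place and the other dishes where they were, but the hand-in returned no verdict.

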